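# Pull the push-on knob off the soldering-iron controller

### The arm

A 6-joint arm with a two-finger parallel gripper is mounted at the origin on the work surface. World frame = base frame: x ahead of the robot, y to its left, z up, the work surface at z = 0. Lengths are in m, angles in rad, forces in N, time in s.
With the tool pointing down it reaches from about 0.3 to 0.775 m from the base axis. Payload 14.6 kg.
Tool frame: the origin (TCP) lies on the centre line of the jaws, within the pads' length; the fingertips stand ahead of it and the grasp point (between the pads) lies 6 mm ahead of it (env.tip_extent is the z of the fingertips in the tool frame, in m); z points along the fingers, y is the direction in which the jaws open and shut (so a half turn about z gives the same grasp; the last joint's range is limited). The gripper opens to 85 mm and grips with 20 to 120 N. Pads are 22 mm wide; open, the fingers measure 114 mm over their backs; the gripper's body (76 mm by 85 mm) begins 54 mm behind the grasp point. The pads swing forward as they close: fully open they stand 13 mm farther back than shut.
Start: joints at [-0.067, 0.3, 1.521, -0, 1.321, -0.067], TCP at [0.55, -0, 0.256] pointing down, gripper open.
Joint ranges: [-3.03, 3.03], [-0.79, 2.21], [0.23, 2.52], [-1.04, 4.18], [0, 3.07], [-2.55, 2.55]. Speed limits (rad/s): [2.22, 2.22, 2.57, 3.14, 3.14, 3.14].

### API

Orientations are given as a unit quaternion [x, y, z, w].
In Python, from workcell import status, cams, env gives the robot as it stands.
- The arm moves only by the tool send_rows, never from a script. Its argument "increments" is a list that holds one entry, the list of rows, each a list of 5 numbers: the closure, from 0 (fully open) to 1 (shut), then the shift along the world's x, y, z in units of 0.25 m (1.0 is 0.25 m), then the turn about the world's z in units of pi/4 rad (1.0 is pi/4 rad). In form: [[[gripper, dx, dy, dz, yaw], ...]]. A call has 1 to 8 rows; each row is the pose to reach, as a shift and turn from the pose measured when the call began; what a row does not reach only later rows make up. A row lasts 1/8 s, in which the tool goes at most 62.5 mm and 10.7 degrees, less where a joint would pass 70% of its speed; a pose out of reach is approached as far as the arm can. A call with a number of a shift or a turn outside -1 to 1 is refused whole. A call with a gripper value outside its range is refused whole. The fingers move at their own pace and stop on an object; "grip_force" is the grip in N (left out, the last holds). Time passes only in rows, so rows that repeat a pose let the fingers close. It gives the time, the measured TCP pose, the force and the opening at its end, in the units of the state.
- status.observe(): the state, without advancing time (a new reading comes with each control period).
- cams.camera(name): name is "scene" or "side" or "wrist"; returns the picture (400x640x3 uint8, red, green, blue); there is no depth.
- cams.camera_model(name): a dict with "K" (3x3 intrinsics, pixels), "k1" (the pictures are not rectified: a ray, as slopes to the right and down, at radius r is drawn at 1 + k1 r^2 times it, then the intrinsics apply), "R" (3x3) and "t" (3): a world point X has camera coordinates R X + t. Camera axes: x right, y down, z forward; pixel columns grow to the right and rows downward; lengths in m; the calibration is good to about 2 mm. A picture is of the moment at which its call begins: read the wrist's pose just before it. camera_model takes no time and is no camera call; for the wrist camera it gives the pose at the moment of the call.
- env.hand_in(): hands the job in, once; it reports no verdict.
The state is a dict: "time": time; "joint_positions": joint angles; "joint_vel": joint speeds; "joint_efforts": joint torques, N m; "eef_pos": TCP position; "ee_rot": TCP orientation; "ft_force": force on the tool from outside, world axes, zero at the start; "torque": the same for the moment, N m; "finger_gap": finger opening in m.
Only numpy, scipy, OpenCV 4.12 (cv2) and the standard library are available. Lean on these libraries where they do the work, as an engineer would, in place of code of your own. Each camera call takes 0.05 s, during which the arm holds its last target. There are 200 camera calls.

### The job

Take the knob puller by its handle, slide its fork along the controller's panel under the rim of the big dial knob until the knob's neck sits home against the end of the slot, and pull straight up until the knob pops off its shaft. Carry the knob on the fork to the metal parts tray and leave it standing there right way up on the tray's floor, then stand the puller upright on its wooden block again, where it stood. Work gently: do not press hard on the panel or shove the knob, never touch the knob or the controller with the gripper, and leave everything else on the bench alone.

Things in the scene. Friction and masses are not known exactly. Their poses are not given: they have to be found in the camera images.
- puller_grip (a point): Centre of the grey square handle (22 x 22 x 60 mm) of the knob puller, a loose 150 g steel C-frame standing upright on a fixed wooden block (100 x 80 mm, top 10 to 22 mm above the bench). z up the handle, x to the open side of the fork. The foot's underside is 67 to 81 mm below this point: the handle is telescopic, stiffly set, not measured, and differs each time.
- knob_base (a point): Big loose black dial knob, 25 g, 20 mm tall. This point: centre of its underside; z up its axis. Its lowest 5.5 mm is a neck 18 to 19.5 mm across; above, the body is 38 mm across at the rim, whose underside is so 5.5 mm above what the knob stands on. It starts snapped on the controller's shaft, neck on the panel. A pull of about 6 to 16 N frees it within 6 mm; it clears the shaft after 15 mm.
- controller: Grey box fixed to the bench, 180 mm (x) by 150 mm (y), level flat panel 72 mm above this origin, which is under the box's middle, 0 to 12 mm above the bench (adjustable feet). In the panel's middle the shaft (10 mm across, 15 mm tall) with the knob; a small fixed knob and a rocker switch (up to 12 mm high) near the +x corners (x = 70, y = -50 and 50 mm). The panel on the -x side is bare.
- tray_in (a point): Centre of the inner floor of the shallow aluminium parts tray, fixed on the bench: 160 mm (x) by 120 mm (y) outside, walls 3 mm thick, rim 15 mm and floor 3 mm above the bench. A loose brass nut (18 mm across, 12 mm high) lies in its corner at about x = 60, y = -40 mm.
- puller_top (a point): Top of the puller's handle, 30 mm above puller_grip, same axes; x, y here are from the handle's axis. Foot: 38 mm wide, 4 mm thick, x -28 to 22; its 20.5 mm slot opens to +x with flared tips 3 mm thick and ends in a flat throat at x = -10 (a knob home in it has its axis at x = -1 to 0). Web (x -28 to -22) and bridge (x -28 to 12, its underside 31 mm above the foot's) join foot and handle.
Not all that is in view belongs to the job. What is shaped like the part that bears puller_grip but green is not meant.

How it is judged:
On the way, in this order (a step that is already met when the one before it is completed fails the run):
1. the knob's neck is home against the end of the fork's slot, the fork under its rim, the knob still on its shaft (x of knob_base in the frame of puller_grip between -0.004 and 0.0015 m and y of knob_base in the frame of puller_grip between -0.004 and 0.004 m and z of knob_base in the frame of puller_grip between -0.087 and -0.061 m and z of knob_base in the frame of controller below 0.0745 m and horizontal distance between knob_base and controller below 0.004 m), for 0.1 s.
2. the knob has been pulled off its shaft and rides on the fork (z of knob_base in the frame of controller above 0.088 m and horizontal distance between puller_grip and knob_base below 0.012 m and contact force between puller and knob above 0.05 N), for 0.1 s.
At the end, for the whole second after the job is handed in: The knob stands upright (within 0.1 rad), still, on the tray's floor (within 3 mm, axis 7 mm or more inside the walls); the puller stands upright (within 0.1 rad), still, on its wooden block, its handle within 30 mm of where it was at the start (x of knob_base in the frame of tray_in between -0.07 and 0.07 m and y of knob_base in the frame of tray_in between -0.05 and 0.05 m and z of knob_base in the frame of tray_in below 0.003 m and angle between each of knob_base, puller_grip's own z axis and vertical below 0.1 rad and linear speed of each of knob, puller below 0.02 m/s and distance of puller_grip from where it was at the start of the episode below 0.03 m and contact force between puller and stand above 0.5 N); the robot touches nothing.
It fails at once if the puller presses on the controller with more than 40 N (contact force between puller and controller above 40 N).
It fails at once if the puller pushes or pulls the knob with more than 30 N (contact force between puller and knob above 30 N).
It fails at once if the gripper or arm touches the knob or the controller (contact force between any of the arm, the fingers and knob above 0.3 N or contact force between the arm and controller above 5 N).
It fails at once if the knob is tipped over (angle between knob_base's own z axis and vertical above 0.6 rad).
It fails at once if another thing on the bench is moved by more than 20 mm (distance of any of foil_roll, nippers, flux_bottle, solder_spool, pliers, glass_piece, glass_scrap, nut from where it was at the start of the episode above 0.02 m).
It also fails if it takes over 72 s, if anything falls off the work surface, if the arm or the gripper's body presses on something with over 40 N, if the wrist force passes 120 N, or if a joint passes its speed limit or range.

## Working session

There is one attempt and no reset: what is moved stays moved. The work goes in short steps, Python scripts to look and compute and a tool call to move; the robot and the scene stay as the last step left them, time stands still between calls to the robot, and variables do not carry over. Pictures are saved under pics/ and viewed, about 8 in all and at most 12, crops included, and the job is handed in when it is done.

Besides the shell and the picture viewer there is one more tool, called after "Request:" by a JSON object that holds its "fn" and its "kwargs". send_rows: Moves the arm, as the interface text tells. Shifts and turns lie within -1 to 1; 1 stands for 0.25 m of shift or pi/4 rad of turn. Its arguments: {"type":"object","properties":{"increments":{"type":"array","items":{"type":"array","items":{"type":"array","items":{"type":"number"}}}},"grip_force":{"type":"number"}},"required":["increments"]}

```bash
mkdir -p pics; ls
cat > h.py <<'E'
import numpy as np, cv2
from workcell import status, cams, env
def px2ray(m,u,v):
    K=np.array(m['K']);R=np.array(m['R']);t=np.array(m['t'])
    d=np.array([(u-K[0,2])/K[0,0],(v-K[1,2])/K[1,1]]);s=d.copy()
    for _ in range(20): s=d/(1+m['k1']*(s@s))
    r=R.T@np.array([s[0],s[1],1.]); return -R.T@t, r/np.linalg.norm(r)
def onplane(m,u,v,z):
    o,r=px2ray(m,u,v); return o+r*(z-o[2])/r[2]
def proj(m,X):
    K=np.array(m['K']);c=np.array(m['R'])@np.array(X)+np.array(m['t']);s=c[:2]/c[2]
    s=s*(1+m['k1']*(s@s)); return np.array([K[0,0]*s[0]+K[0,2],K[1,1]*s[1]+K[1,2]])
def tri(obs):
    A=np.zeros((3,3));b=np.zeros(3)
    for m,u,v in obs:
        o,r=px2ray(m,u,v);P=np.eye(3)-np.outer(r,r);A+=P;b+=P@o
    X=np.linalg.solve(A,b);return X,[float(np.linalg.norm(proj(m,X)-[u,v])) for m,u,v in obs]
def snap(n,name):
    m=cams.camera_model(n);im=cams.camera(n)[:,:,::-1].copy();cv2.imwrite(f'pics/{name}.png',im);return m,im
E
python3 - <<'E'
from h import *
import pickle
d={}
for n in ['scene','side','wrist']:
    m,im=snap(n,n+'0');d[n]=m;C=-np.array(m['R']).T@np.array(m['t']);print(n,C.round(3),np.array(m['R'])[2].round(3),m['K'][0][0],m['k1'])
pickle.dump(d,open('m0.pkl','wb'))
print(status.observe(),env.tip_extent)
E
```

```text
pics
scene [ 0.845 -0.364  0.856] [-0.337  0.421 -0.842] 467.0572363015509 -0.08929059452949745
side [ 0.326 -0.633  0.482] [ 0.291  0.815 -0.501] 406.6096756813751 -0.10495713895522371
wrist [0.55  0.081 0.374] [-0.001 -0.309 -0.951] 327.30673254583655 0.002174809246923419
{'time': 0.15, 'joint_positions': array([-6.65790662e-02,  3.00368110e-01,  1.52145602e+00,  7.97286138e-06,
        1.32068065e+00, -6.66132411e-02]), 'joint_vel': array([-0.00088858, -0.00222602, -0.00356645,  0.00099389, -0.00204928,
        0.0020198 ]), 'joint_efforts': array([ 1.15317634e-03, -5.43663168e+01, -3.61884356e+01, -9.07762978e-05,
        3.16729136e-03,  4.75633647e-05]), 'eef_pos': array([5.49842691e-01, 2.07708412e-05, 2.55830701e-01]), 'ee_rot': array([ 7.07095324e-01,  7.07118091e-01, -2.97405747e-04, -3.45776376e-04]), 'ft_force': array([-1.24297407, -0.13532549, -0.22795699]), 'torque': array([-0.02215318, -0.00018714,  0.00668729]), 'finger_gap': 0.08539617311574184} 0.025
```

View pics/scene0.png

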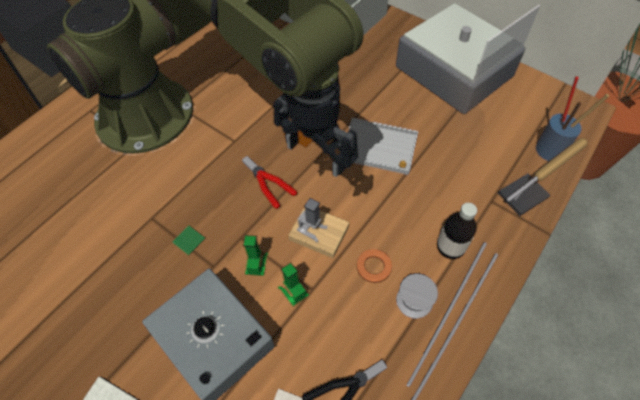

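View pics/side0.png

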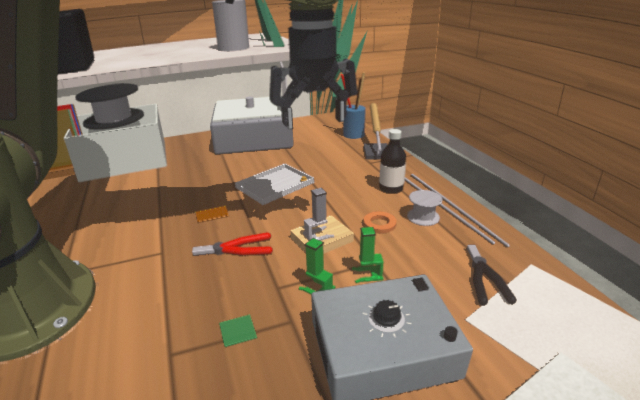

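Candidates for the puller: grey C-frame at scene (311,213) / side (318,205) on the wooden block, which fits the description. The green lookalikes at scene (251,250) and (292,280) do not. The controller knob is at scene (205,329) / side (387,314), and the tray at scene (385,145) / side (277,183).

Run:
```python
import cv2,numpy as np
s=cv2.imread('pics/scene0.png');d=cv2.imread('pics/side0.png')
def c(im,x,y,w,h,k):
    o=cv2.resize(im[y:y+h,x:x+w],(400,300),interpolation=cv2.INTER_CUBIC)
    st=10
    for i in range(0,w,st):
        X=int(i*400/w);cv2.line(o,(X,0),(X,4 if (x+i)%50 else 12),(0,255,255),1)
    for i in range(0,h,st):
        Y=int(i*300/h);cv2.line(o,(0,Y),(4 if (y+i)%50 else 12,Y),(0,255,255),1)
    return o
o=np.vstack([np.hstack([c(s,280,190,80,60,5),c(d,280,180,80,60,5)]),np.hstack([c(s,140,260,160,120,5),c(d,300,270,180,135,5)])])
cv2.imwrite('pics/comp.png',o)
```

```text
(no output)
```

View pics/comp.png

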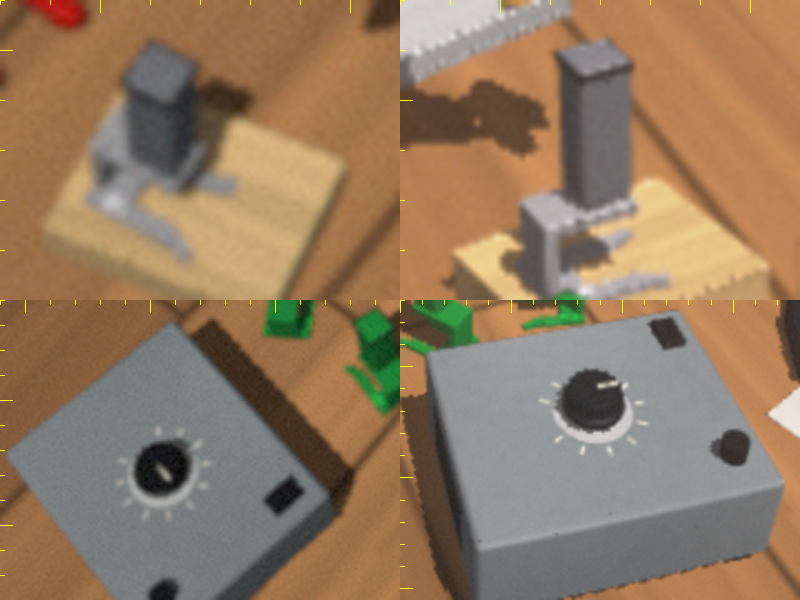

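View pics/wrist0.png

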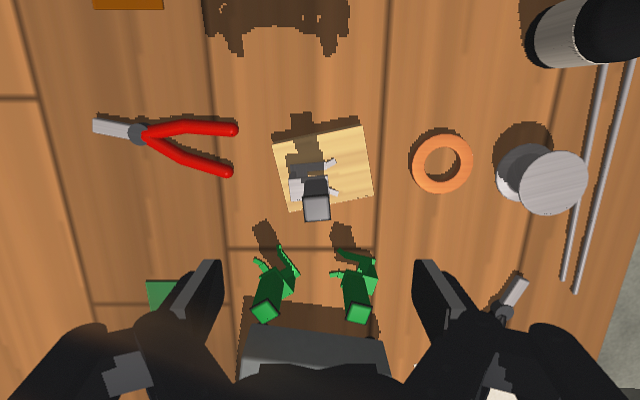

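The grey puller is confirmed: slot opening to the right in the wrist view, handle top at wrist (316,208). The small knob and rocker mark the controller's +x side. Now I'll triangulate.

Run:
```python
from h import *
import pickle
d=pickle.load(open('m0.pkl','rb'));S,D,W=d['scene'],d['side'],d['wrist']
np.set_printoptions(precision=4,suppress=True)
def T(n,*o):
    X,r=tri(o);print(n,X,np.round(r,1));return X
T('top',(S,312.2,204.6),(D,319,191.6),(W,316.5,208.5))
a=T('c_rock',(S,271.2,338.8),(D,425.1,275.4))
b=T('c_-x+y',(S,210,268.8),(D,313.5,292.5))
c=T('c_-x-y',(S,143.2,321.2),(D,335.1,381.6))
e=T('c_knob',(S,205,398),(D,472.4,352.4))
print(np.linalg.norm(a-b),np.linalg.norm(c-b),np.linalg.norm(e-c),(a+b+c+e)/4)
T('knobtop',(S,205,327.5),(D,387.3,311.5))
for n,im in(('wrist',W),('scene',S)):
    g=cv2.imread(f'pics/{n}0.png');h=cv2.cvtColor(g,cv2.COLOR_BGR2HSV)
    m=((h[...,0]>15)&(h[...,0]<28)&(h[...,2]>160)&(h[...,1]>60)).astype(np.uint8)
    m=cv2.morphologyEx(m,cv2.MORPH_OPEN,np.ones((3,3)))
    k,l,s,c_=cv2.connectedComponentsWithStats(m)
    for i in range(1,k):
        if s[i,4]>800:
            r=cv2.minAreaRect(np.argwhere(l==i)[:,::-1].astype(np.float32));P=cv2.boxPoints(r)
            X=np.array([onplane(im,*p,.016) for p in P]);print(n,s[i],X[:,:2],np.linalg.norm(X[0]-X[1]),np.linalg.norm(X[1]-X[2]),X.mean(0))
# tray corners
t=[((S,417,131),'scene'),]
g=cv2.imread('pics/scene0.png')[100:190,340:440];g=cv2.resize(g,(800,720),interpolation=cv2.INTER_CUBIC)
q=cv2.imread('pics/side0.png')[155:215,225:325];q=cv2.resize(q,(800,480),interpolation=cv2.INTER_CUBIC)
cv2.imwrite('pics/tray.png',np.vstack([cv2.resize(g,(640,360*576//360))[:330],cv2.resize(q,(640,260))]))
print(onplane(W,277,137,.0))
X=np.array([.55,.0,.0])
```

```text
top [ 0.5495 -0.0126  0.1157] [0.6 0.7 0.4]
c_rock [ 0.637  -0.2425  0.0666] [0. 0.]
c_-x+y [ 0.4646 -0.2132  0.0686] [0.4 0.6]
c_-x-y [ 0.4378 -0.3585  0.0629] [0.9 1.4]
c_knob [ 0.6143 -0.3842  0.0603] [1.7 2.1]
0.1749066188654176 0.14777362305352298 0.17837287371419067 [ 0.5384 -0.2996  0.0646]
knobtop [ 0.5392 -0.2989  0.0814] [0. 0.]
wrist [ 317  126   57   78 2999] [[ 0.548   0.0369]
 [ 0.5975  0.0467]
 [ 0.6167 -0.0313]
 [ 0.564  -0.0425]] 0.05044703337303052 0.08029936244266055 [0.5815 0.0024 0.016 ]
wrist [272 141  31  71 814] [[ 0.4993  0.0261]
 [ 0.5244  0.0323]
 [ 0.5424 -0.0463]
 [ 0.5157 -0.0534]] 0.025809330719995877 0.08063821223963943 [ 0.5205 -0.0103  0.016 ]
scene [ 289  214   59   40 1086] [[ 0.5144 -0.0529]
 [ 0.487   0.0286]
 [ 0.5936  0.0487]
 [ 0.6158 -0.0315]] 0.08598197929598182 0.10843628561072641 [ 0.5527 -0.0018  0.016 ]
[0.5041 0.0318 0.    ]
```

View pics/tray.png

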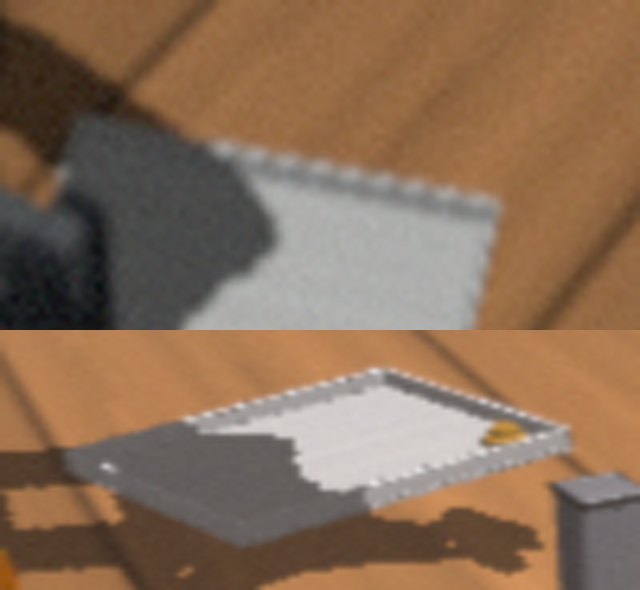

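Handle top, block and controller are located, though the panel height comes out about 10 mm lower than possible. I'll move the wrist camera over the controller to get a proper stereo pair.

Request:
{"fn": "send_rows", "kwargs": {"increments": [[[0,-0.08,-0.25,0,0],[0,-0.16,-0.5,0,0],[0,-0.24,-0.75,0,0],[0,-0.32,-1,0,0],[0,-0.32,-1,0,0],[0,-0.32,-1,0,0],[0,-0.32,-1,0,0]]]}}

```text
time: 1.02
eef_pos: [0.4703, -0.2488, 0.2558]
ee_rot: [0.707, 0.708, -0.0, -0.0]
ft_force: [0.4, -0.3, 0.6]
finger_gap: 0.0857
```

Run:
```python
from h import *
import pickle
m,im=snap('wrist','w1');pickle.dump(m,open('w1.pkl','wb'));print(status.observe()['eef_pos'])
```

```text
[ 0.47037645 -0.24873597  0.25585916]
```

Request:
{"fn": "send_rows", "kwargs": {"increments": [[[0,0.2,0,0,0],[0,0.4,0,0,0],[0,0.6,0,0,0],[0,0.6,0,0,0],[0,0.6,0,0,0],[0,0.6,0,0,0]]]}}

```text
time: 1.82
eef_pos: [0.6199, -0.2485, 0.2566]
ee_rot: [0.706, 0.708, -0.0, -0.0]
ft_force: [0.1, -0.8, -0.6]
finger_gap: 0.0852
```

Run:
```python
from h import *
import pickle
m,im=snap('wrist','w2');pickle.dump(m,open('w2.pkl','wb'));print(status.observe()['eef_pos'],status.observe()['ft_force'])
a=cv2.imread('pics/w1.png');cv2.imwrite('pics/pair.png',cv2.resize(np.vstack([a[:300],im[:300]]),(640,600)))
```

```text
[ 0.61985313 -0.24865019  0.25670329] [-0.41548983 -0.72592339 -0.45822417]
```

View pics/pair.png

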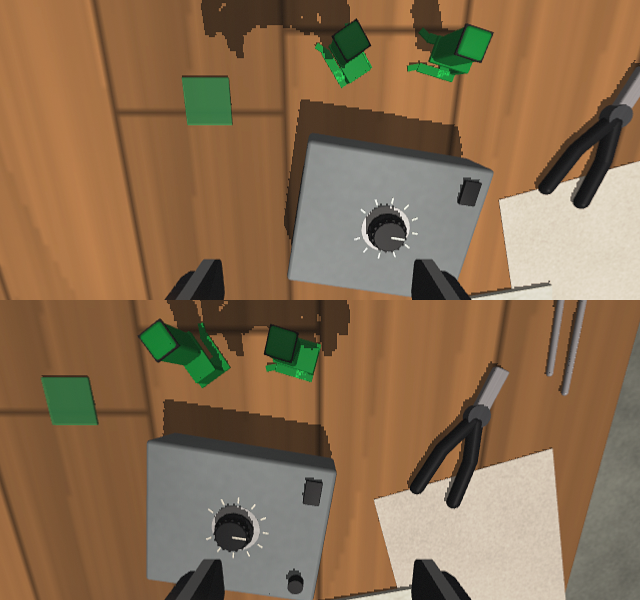

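```bash
cat > panel.py <<'E'
from h import *
import pickle
np.set_printoptions(precision=4,suppress=True)
def panel(name,seed):
    g=cv2.imread(f'pics/{name}.png');f=cv2.bilateralFilter(g,9,25,5)
    m=np.zeros((402,642),np.uint8)
    cv2.floodFill(f,m,seed,0,(14,)*3,(14,)*3,4|cv2.FLOODFILL_FIXED_RANGE|cv2.FLOODFILL_MASK_ONLY|255<<8)
    return g,m[1:-1,1:-1]
def edge(pts,p,q):
    p,q=np.array(p,float),np.array(q,float);d=(q-p)/np.linalg.norm(q-p);n=np.array([-d[1],d[0]])
    r=pts-p;s=r@d;k=(abs(r@n)<5)&(s>12)&(s<np.linalg.norm(q-p)-12);v=cv2.fitLine(pts[k].astype(np.float32),cv2.DIST_HUBER,0,.01,.01).ravel()
    return np.cross([v[2],v[3],1],[v[2]+v[0],v[3]+v[1],1]),k.sum()
def X(a,b):
    c=np.cross(a,b);return c[:2]/c[2]
if __name__=='__main__':
    res={}
    for name,seed,(A,B,C) in (('w1',(330,180),((311,135),(492,171),(289,277))),('w2',(180,170),((148,140),(335,172),(148,277)))):
        g,m=panel(name,seed);c=max(cv2.findContours(m,cv2.RETR_EXTERNAL,cv2.CHAIN_APPROX_NONE)[0],key=cv2.contourArea)[:,0].astype(float)
        print(name,g[seed[1],seed[0]],m.sum()/255)
        t,n1=edge(c,A,B);l,n2=edge(c,A,C);r,n3=edge(c,B,(B[0]+(C[0]-A[0])*.75,B[1]+(C[1]-A[1])*.75))
        # white ring
        hs=cv2.cvtColor(g,cv2.COLOR_BGR2HSV);w=((hs[...,2]>200)&(hs[...,1]<40)).astype(np.uint8)
        kx,ky=(386,229) if name=='w1' else (236,228)
        yy,xx=np.mgrid[:400,:640];near=((xx-kx)**2+(yy-ky)**2<45**2)
        w=w*near;b=((hs[...,2]<90)*near).astype(np.uint8)
        ys,xs=np.nonzero(w);e=cv2.minEnclosingCircle(np.c_[xs,ys].astype(np.float32))
        cb=max(cv2.findContours(b,cv2.RETR_EXTERNAL,cv2.CHAIN_APPROX_NONE)[0],key=cv2.contourArea)
        eb=cv2.minEnclosingCircle(cb)
        res[name]=dict(A=X(t,l),B=X(t,r),tick=e[0],blk=eb[0]);print(res[name],e[1],eb[1],n1,n2,n3)
    M=[pickle.load(open(f'{n}.pkl','rb')) for n in('w1','w2')]
    for k in res['w1']:
        print(k,*tri([(M[0],*res['w1'][k]),(M[1],*res['w2'][k])]))
E
python3 panel.py
```

```text
w1 [145 146 145] 19470.0
{'A': array([310.891, 142.181]), 'B': array([490.6639, 173.805 ]), 'tick': (385.5, 228.5), 'blk': (387.3823547363281, 227.14706420898438)} 33.20401382446289 24.29588508605957 63 119 19
w2 [124 125 124] 19882.0
{'A': array([148.    , 143.3863]), 'B': array([334.1192, 172.9148]), 'tick': (234.8525848388672, 227.5082550048828), 'blk': (231.5, 227.5)} 32.613216400146484 23.92707061767578 163 112 12
A [ 0.4645 -0.2127  0.0731] [0.696645541599371, 0.6978377793676861]
B [ 0.6362 -0.2422  0.0686] [0.36124121961710565, 0.3596491471168505]
tick [ 0.5381 -0.2968  0.0743] [0.3182812225624791, 0.3174320026267788]
blk [ 0.5377 -0.2918  0.0841] [0.35781085931364703, 0.35682884647988033]
```

Panel corners and tick ring are consistent with a panel height of about 0.072–0.074 m and the knob at about (0.538,-0.297). Next is the handle's yaw from wrist0.

Run:
```python
from h import *
import pickle
np.set_printoptions(precision=4,suppress=True)
W=pickle.load(open('m0.pkl','rb'))['wrist']
g=cv2.imread('pics/wrist0.png');f=g.copy();print(g[208,316],g[190,316],g[208,322])
m=np.zeros((402,642),np.uint8)
cv2.floodFill(f,m,(316,208),0,(22,)*3,(22,)*3,4|cv2.FLOODFILL_FIXED_RANGE|cv2.FLOODFILL_MASK_ONLY|255<<8)
m=m[1:-1,1:-1];p=np.argwhere(m)[:,::-1];r=cv2.minAreaRect(p.astype(np.float32));print(len(p),r)
X=np.array([onplane(W,*q,.1157)[:2] for q in cv2.boxPoints(r)]);print(X,X.mean(0))
for i in range(4):
    e=X[(i+1)%4]-X[i];print(np.linalg.norm(e),np.degrees(np.arctan2(e[1],e[0]))%90)
```

```text
[146 147 152] [54 54 56] [151 153 157]
454 ((316.46533203125, 209.15347290039062), (20.497766494750977, 22.388336181640625), 84.2894058227539)
[[ 0.5392 -0.0049]
 [ 0.5577 -0.003 ]
 [ 0.5596 -0.0211]
 [ 0.5407 -0.0232]] [ 0.5493 -0.0131]
0.018605205358600687 6.033593491402273
0.01825264222241696 5.923290126448109
0.018990737237777958 6.163102854565551
0.018300368867348392 4.716569823715815
```

Request:
{"fn": "send_rows", "kwargs": {"increments": [[[0,-0.07,0.236,0,0.03],[0,-0.14,0.47,0,0.06],[0,-0.21,0.7,0,0.1],[0,-0.282,0.943,0,0.133],[0,-0.282,0.943,0,0.133],[0,-0.282,0.943,-0.15,0.133],[0,-0.282,0.943,-0.3,0.133],[0,-0.282,0.943,-0.3,0.133]]]}}

```text
time: 2.88
eef_pos: [0.5483, -0.0136, 0.1801]
ee_rot: [0.669, 0.743, -0.001, -0.002]
ft_force: [-0.5, 0.2, 0.8]
finger_gap: 0.0855
```

Run:
```python
from h import *
import pickle
m,im=snap('wrist','w3');pickle.dump(m,open('w3.pkl','wb'));s=status.observe();print(s['eef_pos'],s['ee_rot'])
m2,d=snap('side','s3');s2,e=snap('scene','c3')
print(proj(m,[.5495,-.0128,.1157]),proj(m2,[.5495,-.0128,.1157]))
q=cv2.resize(e[90:190,330:440],(440,400),interpolation=cv2.INTER_CUBIC)
cv2.imwrite('pics/w3c.png',np.hstack([im[:400,160:480],q]))
```

```text
[ 0.54923284 -0.01357413  0.18212657] [ 6.69006599e-01  7.43256364e-01 -3.24306258e-04 -2.05982430e-04]
[319.0129396  230.72104664] [318.36526335 191.35025106]
```

View pics/w3c.png

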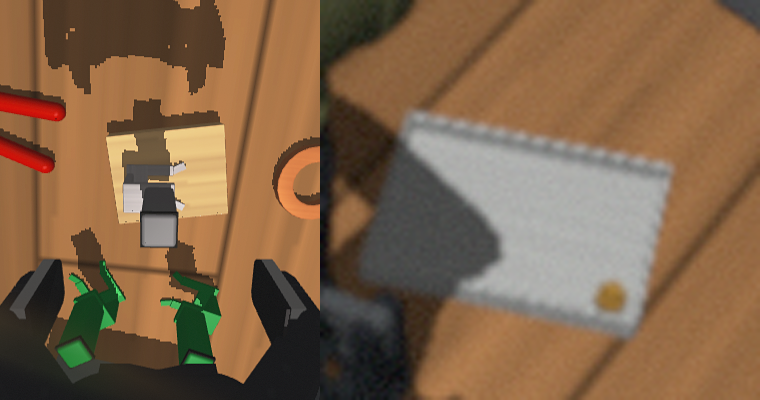

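Handle top appears at full-frame wrist (318,230), against a predicted (319,231), and the handle is aligned with the jaws. The right half shows the tray with its nut. Descending and gripping.

Request:
{"fn": "send_rows", "kwargs": {"increments": [[[0,0,0.003,-0.12,0],[0,0,0.003,-0.24,0],[0,0,0.003,-0.36,0],[0,0,0.003,-0.36,0],[0,0,0.003,-0.36,0]]]}}

```text
time: 3.65
eef_pos: [0.551, -0.0128, 0.0957]
ee_rot: [0.669, 0.743, 0.001, 0.002]
ft_force: [0.7, 0.9, 1.1]
finger_gap: 0.0853
```

Run:
```python
from h import *
import pickle
np.set_printoptions(precision=4,suppress=True)
d=pickle.load(open('m0.pkl','rb'));S,D=d['scene'],d['side']
P=[((352.5,118),(284.4,164.2)),((418,131.2),(314.1,178.5)),((408.8,172),(263.3,200)),((340.5,159.5),(235.2,182.7))]
for a,b in ((0,0),):
    pass
s=np.array([onplane(S,*p[0],.015)[:2] for p in P]);print(s,s.mean(0))
b=[(284.4,164.2),(314.1,178.5),(263.3,200),(235.2,182.7)]
q=np.array([onplane(D,*p,.015)[:2] for p in b]);print(q,q.mean(0))
for X in(s,q):print([float(np.linalg.norm(X[i]-X[i-1])) for i in range(4)])
# z of tray rim by two views
for i in range(4):
    for j in range(4):
        X,r=tri([(S,*P[i][0]),(D,*b[j])])
        if max(r)<4: print(i,j,X,r)
st=status.observe();print(st['eef_pos'],st['ft_force'])
```

```text
[[0.4359 0.2879]
 [0.5835 0.3464]
 [0.6277 0.2314]
 [0.4861 0.1689]] [0.5333 0.2586]
[[0.5795 0.3351]
 [0.6244 0.2239]
 [0.48   0.1692]
 [0.4353 0.2812]] [0.5298 0.2523]
[0.12913145374427043, 0.15878903093931968, 0.12323319879886087, 0.15482807710800106]
[0.15394740290086503, 0.1198878777096589, 0.15439810535656534, 0.12054873896075442]
0 3 [0.4355 0.2893 0.0118] [0.48028236596333884, 0.4614739474780988]
1 0 [0.5826 0.3506 0.0085] [0.5477500150457457, 0.4747717771840606]
1 2 [ 0.5351  0.4891 -0.1638] [3.010333369767179, 2.677388510464642]
2 1 [0.6272 0.234  0.0102] [0.3878236105050069, 0.3408089482066676]
3 0 [0.525  0.1077 0.1197] [3.161907609012098, 3.0283251297371194]
3 2 [0.4824 0.1733 0.0108] [0.93480402294789, 0.9189876522949497]
[ 0.551  -0.0128  0.0957] [0.6659 0.8688 1.1206]
```

Request:
{"fn": "send_rows", "kwargs": {"increments": [[[0.3,0,0,0,0],[0.6,0,0,0,0],[1,0,0,0,0],[1,0,0,0,0],[1,0,0,0,0],[1,0,0,0,0],[1,0,0,0,0]]], "grip_force": 50}}

```text
time: 4.53
eef_pos: [0.5509, -0.0128, 0.0956]
ee_rot: [0.669, 0.743, 0.001, 0.002]
ft_force: [0.2, 0.9, -0.7]
finger_gap: 0.0215
```

Gripped (gap 21.5 mm). Lift and carry towards the controller.

Request:
{"fn": "send_rows", "kwargs": {"increments": [[[1,0,0,0.08,0],[1,0,0,0.24,0],[1,0,0,0.42,0],[1,0,0,0.6,0],[1,-0.04,-0.1,0.6,0],[1,-0.08,-0.25,0.6,-0.06],[1,-0.12,-0.4,0.6,-0.1],[1,-0.12,-0.4,0.6,-0.133]]]}}

```text
time: 5.52
eef_pos: [0.5203, -0.1147, 0.2455]
ee_rot: [0.708, 0.706, 0.001, 0.002]
ft_force: [0.5, 0.6, -2.1]
finger_gap: 0.0214
```

Request:
{"fn": "send_rows", "kwargs": {"increments": [[[1,-0.04,-0.2,0,0],[1,-0.09,-0.4,0,0],[1,-0.14,-0.6,0,0],[1,-0.14,-0.736,0,0],[1,-0.14,-0.736,0,0],[1,-0.14,-0.736,0,0]]]}}

```text
time: 6.28
eef_pos: [0.4856, -0.2979, 0.2453]
ee_rot: [0.708, 0.706, 0.001, 0.002]
ft_force: [-0.3, 0.2, -2.0]
finger_gap: 0.0215
```

Run:
```python
from h import *
from scipy.spatial.transform import Rotation as R
s=status.observe();print(s['eef_pos'],s['ft_force'],R.from_quat(s['ee_rot']).as_matrix().round(4))
```

```text
[ 0.48559303 -0.29789861  0.24527218] [-0.31524125  0.17775018 -2.00653389] [[ 2.6e-03  1.0e+00  4.4e-03]
 [ 1.0e+00 -2.6e-03 -9.0e-04]
 [-9.0e-04  4.4e-03 -1.0e+00]]
```

Request:
{"fn": "send_rows", "kwargs": {"increments": [[[1,0,0,-0.08,0],[1,0,0,-0.16,0],[1,0,0,-0.24,0],[1,0,0,-0.26,0],[1,0,0,-0.26,0]]]}}

```text
time: 6.9
eef_pos: [0.4859, -0.2974, 0.1807]
ee_rot: [0.708, 0.706, 0.001, 0.002]
ft_force: [0.7, -0.4, -0.8]
finger_gap: 0.0218
```

Run:
```python
from h import *
import pickle
m,im=snap('wrist','w4');pickle.dump(m,open('w4.pkl','wb'));s=status.observe();print(s['eef_pos'],s['ft_force'])
m2,d=snap('side','s4')
cv2.imwrite('pics/v4.png',np.hstack([cv2.resize(im[160:400,240:480],(400,400)),cv2.resize(d[225:345,310:430],(400,400),interpolation=cv2.INTER_CUBIC)]))
```

```text
[ 0.48601214 -0.29759843  0.18110681] [ 0.05844533 -0.13491528 -1.25089942]
```

View pics/v4.png

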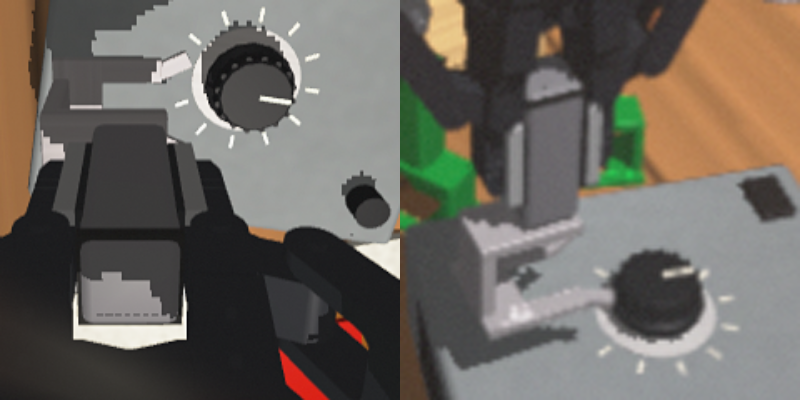

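The +y prong and knob are both visible and the tip is short of the knob. I'll back off 4 mm in x and lower carefully, feeling for the panel.

Request:
{"fn": "send_rows", "kwargs": {"increments": [[[1,-0.016,0,0,0],[1,-0.016,0,-0.03,0],[1,-0.016,0,-0.06,0],[1,-0.016,0,-0.076,0],[1,-0.016,0,-0.076,0]]]}}

```text
time: 7.62
eef_pos: [0.4819, -0.2977, 0.1618]
ee_rot: [0.708, 0.706, 0.001, 0.002]
ft_force: [-0.6, -0.0, -1.1]
finger_gap: 0.0215
```

Request:
{"fn": "send_rows", "kwargs": {"increments": [[[1,0,0,-0.004,0],[1,0,0,-0.008,0],[1,0,0,-0.008,0]]]}}

```text
time: 8.0
eef_pos: [0.4819, -0.2977, 0.1598]
ee_rot: [0.708, 0.706, 0.001, 0.002]
ft_force: [-0.1, -0.0, -1.8]
finger_gap: 0.0214
```

Request:
{"fn": "send_rows", "kwargs": {"increments": [[[1,0,0,-0.004,0],[1,0,0,-0.008,0],[1,0,0,-0.008,0]]]}}

```text
time: 8.38
eef_pos: [0.4819, -0.2977, 0.1577]
ee_rot: [0.708, 0.706, 0.001, 0.002]
ft_force: [-0.5, -0.2, -2.0]
finger_gap: 0.021
```

Run:
```python
from h import *
import time
f=[]
for i in range(4):
    s=status.observe();f.append(s['ft_force']);cams.camera('side')
print(s['eef_pos'],np.mean(f,0))
```

```text
[ 0.48192122 -0.29770186  0.1577944 ] [-0.42432902 -0.16467804 -1.80248665]
```

Request:
{"fn": "send_rows", "kwargs": {"increments": [[[1,0,0,-0.004,0],[1,0,0,-0.004,0]]]}}

```text
time: 8.82
eef_pos: [0.4819, -0.2977, 0.1567]
ee_rot: [0.708, 0.706, 0.001, 0.002]
ft_force: [-0.4, -0.6, -1.6]
finger_gap: 0.0216
```

Request:
{"fn": "send_rows", "kwargs": {"increments": [[[1,0,0,-0.004,0],[1,0,0,-0.004,0]]]}}

```text
time: 9.07
eef_pos: [0.4818, -0.2976, 0.1556]
ee_rot: [0.708, 0.706, 0.001, 0.002]
ft_force: [-0.3, 1.1, -1.4]
finger_gap: 0.0213
```

Request:
{"fn": "send_rows", "kwargs": {"increments": [[[1,0,0,-0.004,0],[1,0,0,-0.004,0]]]}}

```text
time: 9.32
eef_pos: [0.4818, -0.2976, 0.1545]
ee_rot: [0.708, 0.706, 0.001, 0.002]
ft_force: [0.7, 0.1, -2.0]
finger_gap: 0.0214
```

Request:
{"fn": "send_rows", "kwargs": {"increments": [[[1,0,0,-0.004,0],[1,0,0,-0.004,0]]]}}

```text
time: 9.57
eef_pos: [0.4818, -0.2976, 0.1534]
ee_rot: [0.708, 0.706, 0.001, 0.002]
ft_force: [-1.3, -0.2, -1.9]
finger_gap: 0.0214
```

Request:
{"fn": "send_rows", "kwargs": {"increments": [[[1,0,0,-0.003,0],[1,0,0,-0.003,0]]]}}

```text
time: 9.82
eef_pos: [0.4818, -0.2976, 0.1526]
ee_rot: [0.708, 0.706, 0.001, 0.002]
ft_force: [-0.1, 0.2, -1.3]
finger_gap: 0.0213
```

Request:
{"fn": "send_rows", "kwargs": {"increments": [[[1,0,0,-0.003,0],[1,0,0,-0.003,0]]]}}

```text
time: 10.07
eef_pos: [0.4817, -0.2976, 0.1517]
ee_rot: [0.708, 0.706, 0.001, 0.002]
ft_force: [-0.7, -0.0, -0.8]
finger_gap: 0.0216
```

Request:
{"fn": "send_rows", "kwargs": {"increments": [[[1,0,0,-0.002,0],[1,0,0,-0.002,0]]]}}

```text
time: 10.32
eef_pos: [0.4817, -0.2975, 0.1512]
ee_rot: [0.708, 0.706, 0.001, 0.002]
ft_force: [-0.0, 0.6, -1.8]
finger_gap: 0.0216
```

Request:
{"fn": "send_rows", "kwargs": {"increments": [[[1,0,0,-0.002,0],[1,0,0,-0.002,0]]]}}

```text
time: 10.58
eef_pos: [0.4817, -0.2976, 0.1506]
ee_rot: [0.708, 0.706, 0.001, 0.002]
ft_force: [0.1, -0.3, -1.2]
finger_gap: 0.0217
```

```bash
cat > ft.py <<'E'
from h import *
def ft(n=4):
    f=[]
    for i in range(n):
        s=status.observe();f.append(np.r_[s['ft_force'],s['torque']]);cams.camera('side')
    print(s['time'],s['eef_pos'].round(5),np.mean(f,0).round(2))
if __name__=='__main__': ft()
E
python3 ft.py
```

```text
10.725 [ 0.48172 -0.29755  0.15069] [ 0.29  0.43 -1.31  0.01  0.01  0.01]
```

Request:
{"fn": "send_rows", "kwargs": {"increments": [[[1,0,0,-0.003,0],[1,0,0,-0.003,0]]]}}

```text
time: 11.02
eef_pos: [0.4817, -0.2976, 0.1499]
ee_rot: [0.708, 0.706, 0.001, 0.002]
ft_force: [0.2, -0.4, -2.0]
finger_gap: 0.0217
```

Request:
{"fn": "send_rows", "kwargs": {"increments": [[[1,0,0,-0.003,0],[1,0,0,-0.003,0]]]}}

```text
time: 11.28
eef_pos: [0.4817, -0.2975, 0.149]
ee_rot: [0.708, 0.706, 0.001, 0.002]
ft_force: [-0.6, 0.0, -0.7]
finger_gap: 0.0212
```

Request:
{"fn": "send_rows", "kwargs": {"increments": [[[1,0,0,-0.002,0],[1,0,0,-0.002,0]]]}}

```text
time: 11.52
eef_pos: [0.4817, -0.2975, 0.1485]
ee_rot: [0.708, 0.706, 0.001, 0.002]
ft_force: [-0.9, 1.1, -1.9]
finger_gap: 0.0213
```

Run:
```python
from h import *
import pickle
m,im=snap('wrist','w5');pickle.dump(m,open('w5.pkl','wb'));s=status.observe();print(s['eef_pos'],s['ft_force'])
m2,d=snap('side','s5')
cv2.imwrite('pics/v5.png',np.hstack([cv2.resize(im[120:300,240:420],(400,400),interpolation=cv2.INTER_CUBIC),cv2.resize(d[225:345,310:430],(400,400),interpolation=cv2.INTER_CUBIC)]))
```

```text
[ 0.48165899 -0.29750866  0.14850347] [ 0.97014755  0.22815363 -1.9512505 ]
```

View pics/v5.png

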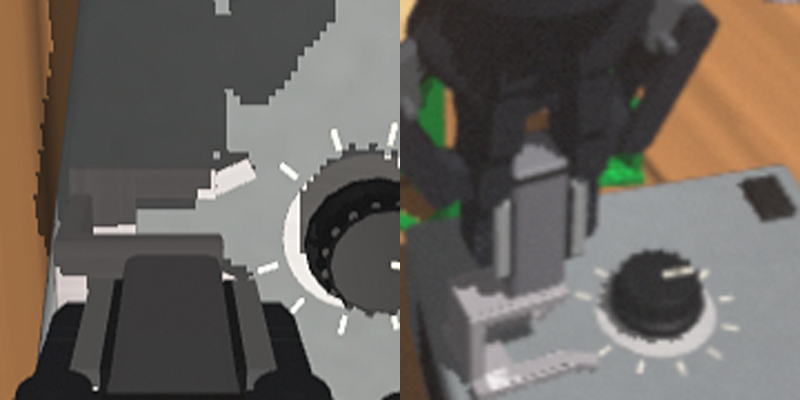

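The wrist crop shows the fork almost on the panel, +y prong at wrist rows 196–212 and its tip at about (352,194). The knob is at right, and the fork is roughly centred on it. Checking the alignment numerically.

Run:
```python
from h import *
import pickle
np.set_printoptions(precision=4,suppress=True)
m=pickle.load(open('w5.pkl','rb'));D=pickle.load(open('m0.pkl','rb'))['side']
f=lambda x,y:(240+x/2.222,120+y/2.222)
for n,p in (('+y outer',(140,168)),('+y inner',(160,205)),('tip',(250,165)),('tip end in',(255,178)),('-y tip',(245,276))):
    print(n,onplane(m,*f(*p),.078))
# ticks in w5
g=cv2.imread('pics/w5.png');w=(g.min(2)>215).astype(np.uint8)
k,l,s,c=cv2.connectedComponentsWithStats(w)
for i in range(1,k):
    if 3<s[i,4]<80 and 350<c[i][0]<480 and 160<c[i][1]<300: print(s[i],c[i],onplane(m,*c[i],.074))
# side: -y tip
h=lambda x,y:(310+(x-400)*.3,225+y*.3)
print(onplane(D,*h(597,358),.078),onplane(D,*h(597,358),.074))
# panel edges in w5: left edge
```

```text
+y outer [ 0.4737 -0.2765  0.078 ]
+y inner [ 0.479  -0.2872  0.078 ]
tip [ 0.5036 -0.2757  0.078 ]
tip end in [ 0.5051 -0.2794  0.078 ]
-y tip [ 0.5032 -0.309   0.078 ]
[415 175   4  10  23] [416.2609 179.5217] [ 0.5425 -0.2677  0.074 ]
[389 178   5   9  21] [390.8095 182.1905] [ 0.5272 -0.2693  0.074 ]
[435 186   7   8  20] [438.15 189.8 ] [ 0.5566 -0.2743  0.074 ]
[366 193   8   8  24] [369.2917 196.4583] [ 0.5145 -0.2784  0.074 ]
[446 207   9   5  21] [450. 209.] [ 0.5654 -0.2869  0.074 ]
[446 230   9   4  19] [449.7368 231.5263] [ 0.5672 -0.3022  0.074 ]
[356 238   9   5  24] [360.125 240.125] [ 0.5099 -0.308   0.074 ]
[416 238  22   5  47] [426.5532 240.0638] [ 0.5529 -0.3082  0.074 ]
[436 250   5   5  14] [438.0714 251.9286] [ 0.5613 -0.3167  0.074 ]
[371 254   6   7  18] [373.3333 257.    ] [ 0.5191 -0.3203  0.074 ]
[392 262   4   8  20] [393.7 265.7] [ 0.5329 -0.3268  0.074 ]
[416 262   4   6  13] [417.4615 264.6923] [ 0.5487 -0.3261  0.074 ]
[ 0.5022 -0.3193  0.078 ] [ 0.504  -0.3162  0.074 ]
```

Request:
{"fn": "send_rows", "kwargs": {"increments": [[[1,0,0,-0.003,0],[1,0,0,-0.003,0]]]}}

```text
time: 11.88
eef_pos: [0.4816, -0.2975, 0.1477]
ee_rot: [0.708, 0.706, 0.001, 0.001]
ft_force: [0.5, -0.3, -1.2]
finger_gap: 0.0214
```

Request:
{"fn": "send_rows", "kwargs": {"increments": [[[1,0,0,-0.003,0],[1,0,0,-0.003,0]]]}}

```text
time: 12.12
eef_pos: [0.4817, -0.2975, 0.1471]
ee_rot: [0.708, 0.706, 0.001, 0.002]
ft_force: [-1.6, 0.3, 0.5]
finger_gap: 0.0213
```

Request:
{"fn": "send_rows", "kwargs": {"increments": [[[1,0,0,-0.003,0],[1,0,0,-0.003,0]]]}}

```text
time: 12.38
eef_pos: [0.4818, -0.2976, 0.1471]
ee_rot: [0.708, 0.706, 0.001, 0.002]
ft_force: [-3.5, 2.7, 7.5]
finger_gap: 0.0213
```

Contact at TCP z≈0.1472. Raising about 0.6 mm for the slide.

Request:
{"fn": "send_rows", "kwargs": {"increments": [[[1,0,0,0.003,0],[1,0,0,0.003,0],[1,0,0,0.003,0]]]}}

```text
time: 12.75
eef_pos: [0.4817, -0.2975, 0.1476]
ee_rot: [0.708, 0.706, 0.001, 0.002]
ft_force: [-0.0, 0.1, -1.7]
finger_gap: 0.0214
```

```bash
python3 ft.py
```

```text
12.9 [ 0.48175 -0.29754  0.14769] [-0.04 -0.23 -1.72 -0.   -0.   -0.01]
```

Request:
{"fn": "send_rows", "kwargs": {"increments": [[[1,0.024,0,0.001,0],[1,0.048,0,0.001,0],[1,0.072,0,0.001,0],[1,0.096,0,0.001,0],[1,0.12,0,0.001,0],[1,0.12,0,0.001,0]]]}}

```text
time: 13.7
eef_pos: [0.5121, -0.2975, 0.1479]
ee_rot: [0.708, 0.706, 0.001, 0.002]
ft_force: [-0.1, 0.2, -0.7]
finger_gap: 0.0212
```

```bash
python3 ft.py
```

```text
13.85 [ 0.51164 -0.29754  0.14792] [-0.01 -0.01 -1.62  0.01 -0.02  0.02]
```

Request:
{"fn": "send_rows", "kwargs": {"increments": [[[1,0.012,0,0,0],[1,0.024,0,0,0],[1,0.036,0,0,0],[1,0.048,0,0,0],[1,0.048,0,0,0]]]}}

```text
time: 14.52
eef_pos: [0.5238, -0.2976, 0.1479]
ee_rot: [0.708, 0.706, 0.001, 0.002]
ft_force: [-0.1, 0.1, -2.1]
finger_gap: 0.0214
```

```bash
python3 ft.py
```

```text
14.675 [ 0.52354 -0.29755  0.14791] [-0.45  0.09 -1.55  0.01  0.   -0.01]
```

Request:
{"fn": "send_rows", "kwargs": {"increments": [[[1,0.01,0,0,0],[1,0.02,0,0,0],[1,0.03,0,0,0],[1,0.04,0,0,0],[1,0.044,0,0,0]]]}}

```text
time: 15.35
eef_pos: [0.5347, -0.2976, 0.1479]
ee_rot: [0.708, 0.706, 0.001, 0.002]
ft_force: [-0.7, -0.9, -1.7]
finger_gap: 0.0215
```

```bash
python3 ft.py
```

```text
15.5 [ 0.53462 -0.29757  0.14796] [ 0.13 -0.8  -1.76 -0.16 -0.03 -0.02]
```

Request:
{"fn": "send_rows", "kwargs": {"increments": [[[1,0.004,0,0,0],[1,0.008,0,0,0],[1,0.008,0,0,0]]]}}

```text
time: 15.92
eef_pos: [0.5366, -0.2976, 0.148]
ee_rot: [0.708, 0.706, 0.001, 0.002]
ft_force: [0.4, -0.0, -2.3]
finger_gap: 0.0211
```

Request:
{"fn": "send_rows", "kwargs": {"increments": [[[1,0.004,0,0,0],[1,0.004,0,0,0]]]}}

```text
time: 16.18
eef_pos: [0.5377, -0.2975, 0.148]
ee_rot: [0.708, 0.706, 0.001, 0.002]
ft_force: [0.9, -1.2, -1.1]
finger_gap: 0.0215
```

Request:
{"fn": "send_rows", "kwargs": {"increments": [[[1,0.003,0,0,0],[1,0.003,0,0,0]]]}}

```text
time: 16.42
eef_pos: [0.5385, -0.2975, 0.148]
ee_rot: [0.708, 0.706, 0.001, 0.002]
ft_force: [0.0, -0.6, -2.2]
finger_gap: 0.0211
```

```bash
python3 ft.py
```

```text
16.575 [ 0.53849 -0.29754  0.14799] [ 0.02 -0.5  -1.82 -0.17 -0.04  0.02]
```

Request:
{"fn": "send_rows", "kwargs": {"increments": [[[1,0.003,0,0,0],[1,0.003,0,0,0]]]}}

```text
time: 16.88
eef_pos: [0.5393, -0.2975, 0.148]
ee_rot: [0.708, 0.706, 0.001, 0.002]
ft_force: [0.5, -0.0, -1.4]
finger_gap: 0.0214
```

Request:
{"fn": "send_rows", "kwargs": {"increments": [[[1,0.003,0,0,0],[1,0.003,0,0,0]]]}}

```text
time: 17.12
eef_pos: [0.5399, -0.2976, 0.1479]
ee_rot: [0.708, 0.706, 0.001, 0.002]
ft_force: [-1.9, -1.1, -0.5]
finger_gap: 0.0214
```

```bash
python3 ft.py
```

```text
17.275 [ 0.53992 -0.29756  0.14793] [-1.7  -0.89 -1.21 -0.19  0.4  -0.02]
```

Request:
{"fn": "send_rows", "kwargs": {"increments": [[[1,0.002,0,0,0],[1,0.002,0,0,0],[1,0.002,0,0,0]]]}}

```text
time: 17.7
eef_pos: [0.5403, -0.2976, 0.1479]
ee_rot: [0.708, 0.706, 0.001, 0.002]
ft_force: [-4.1, 0.1, 0.0]
finger_gap: 0.0215
```

Run:
```python
from ft import *
ft()
g=cams.camera('wrist')[:,:,::-1];d=cams.camera('side')[:,:,::-1]
cv2.imwrite('pics/v6.png',np.hstack([cv2.resize(g[120:300,240:420],(400,400),interpolation=cv2.INTER_CUBIC),cv2.resize(d[225:345,330:450],(400,400),interpolation=cv2.INTER_CUBIC)]))
```

```text
17.85 [ 0.54031 -0.29759  0.14789] [-4.38 -1.05 -0.66 -0.25  1.02 -0.01]
```

View pics/v6.png

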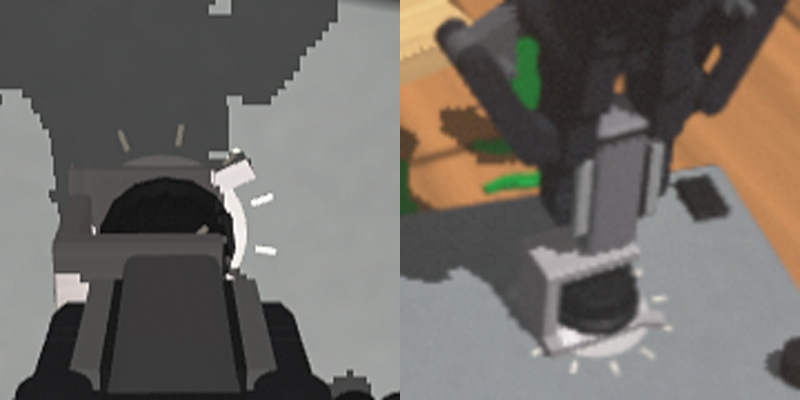

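Both views show the knob in the slot under the bridge, with fx −4.4 N confirming it is home. Pulling up slowly.

Request:
{"fn": "send_rows", "kwargs": {"increments": [[[1,0,0,0.003,0],[1,0,0,0.006,0],[1,0,0,0.009,0],[1,0,0,0.012,0]]]}}

```text
time: 18.5
eef_pos: [0.5401, -0.2977, 0.1504]
ee_rot: [0.708, 0.706, 0.001, 0.001]
ft_force: [-3.4, -5.0, -10.9]
finger_gap: 0.0216
```

Request:
{"fn": "send_rows", "kwargs": {"increments": [[[1,0,0,0.004,0],[1,0,0,0.008,0],[1,0,0,0.012,0]]]}}

```text
time: 18.88
eef_pos: [0.5402, -0.2976, 0.1537]
ee_rot: [0.708, 0.706, 0.001, 0.001]
ft_force: [-4.7, -2.7, -5.3]
finger_gap: 0.0213
```

Request:
{"fn": "send_rows", "kwargs": {"increments": [[[1,0,0,0.004,0],[1,0,0,0.008,0],[1,0,0,0.012,0],[1,0,0,0.016,0]]]}}

```text
time: 19.38
eef_pos: [0.5404, -0.2978, 0.1583]
ee_rot: [0.708, 0.706, 0.001, 0.002]
ft_force: [-3.5, -2.2, -1.9]
finger_gap: 0.0213
```

Popped (force fell from 11 N to about 2 N). Continue up, relaxing x slightly.

Request:
{"fn": "send_rows", "kwargs": {"increments": [[[1,-0.002,0.001,0.006,0],[1,-0.002,0.001,0.012,0],[1,-0.002,0.001,0.018,0],[1,-0.002,0.001,0.024,0],[1,-0.002,0.001,0.03,0],[1,-0.002,0.001,0.036,0],[1,-0.002,0.001,0.044,0],[1,-0.002,0.001,0.052,0]]]}}

```text
time: 20.38
eef_pos: [0.5399, -0.2976, 0.1715]
ee_rot: [0.708, 0.706, 0.001, 0.002]
ft_force: [0.1, -0.4, -2.4]
finger_gap: 0.0214
```

```bash
python3 ft.py
```

```text
20.525 [ 0.5399  -0.29757  0.17149] [ 0.42 -0.28 -2.12 -0.01  0.   -0.02]
```

Request:
{"fn": "send_rows", "kwargs": {"increments": [[[1,0,0,0.02,0],[1,0,0,0.06,0],[1,0,0,0.12,0],[1,0,0,0.18,0],[1,0,0,0.24,0],[1,0,0,0.28,0],[1,0,0,0.3,0],[1,0,0,0.3,0]]]}}

```text
time: 21.58
eef_pos: [0.5399, -0.2975, 0.2464]
ee_rot: [0.708, 0.706, 0.001, 0.002]
ft_force: [-1.0, 0.1, -1.6]
finger_gap: 0.0212
```

Run:
```python
from ft import *
ft()
d=cams.camera('side')[:,:,::-1];e=cams.camera('scene')[:,:,::-1]
cv2.imwrite('pics/v7.png',np.hstack([cv2.resize(d[150:300,320:470],(400,400)),cv2.resize(e[220:370,130:280],(400,400))]))
```

```text
21.725 [ 0.53973 -0.29746  0.24575] [-0.07  0.04 -1.63  0.01 -0.02 -0.01]
```

View pics/v7.png

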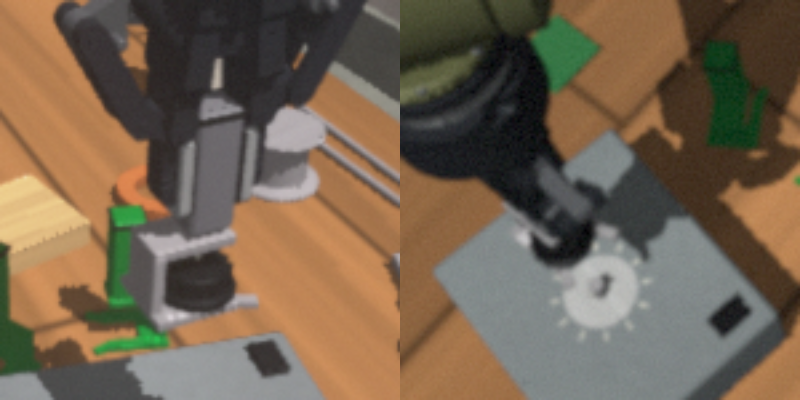

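The knob rides on the fork (side view, between foot and bridge) and the bare shaft is visible. Carrying it to the tray.

Request:
{"fn": "send_rows", "kwargs": {"increments": [[[1,0,0.03,0,0],[1,0,0.1,0,0],[1,0,0.2,0,0],[1,0,0.31,0,0],[1,0,0.43,0,0],[1,0,0.55,0,0],[1,0,0.65,0,0],[1,0,0.7,0,0]]]}}

```text
time: 22.88
eef_pos: [0.5396, -0.1202, 0.2463]
ee_rot: [0.707, 0.707, 0.001, 0.002]
ft_force: [0.1, 0.1, -0.8]
finger_gap: 0.0212
```

Request:
{"fn": "send_rows", "kwargs": {"increments": [[[1,0,0.05,0,0.02],[1,0,0.15,0,0.05],[1,0,0.26,0,0.1],[1,0,0.38,0,0.15],[1,0,0.5,0,0.2],[1,0,0.62,0,0.24],[1,0,0.72,0,0.26],[1,0,0.76,0,0.27]]]}}

```text
time: 23.88
eef_pos: [0.5394, 0.0709, 0.2463]
ee_rot: [0.628, 0.778, 0.001, 0.002]
ft_force: [0.6, -0.4, -2.6]
finger_gap: 0.0214
```

Request:
{"fn": "send_rows", "kwargs": {"increments": [[[1,0,0.05,0,0.02],[1,0,0.15,0,0.05],[1,0.01,0.26,0,0.09],[1,0.01,0.38,0,0.13],[1,0.012,0.5,0,0.16],[1,0.012,0.6,0,0.18],[1,0.012,0.68,0,0.19],[1,0.012,0.7,0,0.2]]]}}

```text
time: 24.88
eef_pos: [0.5424, 0.2466, 0.2461]
ee_rot: [0.564, 0.826, 0.001, 0.002]
ft_force: [-0.8, 0.2, -1.5]
finger_gap: 0.0216
```

Run:
```python
from ft import *
from scipy.spatial.transform import Rotation as R
ft(2);s=status.observe();M=R.from_quat(s['ee_rot']).as_matrix();print(M.round(4),np.degrees(np.arctan2(-M[0,0],M[1,0])))
```

```text
24.925 [0.5424  0.24649 0.24609] [-0.57  0.29 -1.71  0.   -0.02  0.  ]
[[-3.625e-01  9.320e-01  4.100e-03]
 [ 9.320e-01  3.625e-01  5.000e-04]
 [-1.000e-03  4.000e-03 -1.000e+00]] 21.25231582686668
```

Request:
{"fn": "send_rows", "kwargs": {"increments": [[[1,0,0.04,-0.04,0],[1,0,0.086,-0.12,0],[1,0,0.086,-0.22,0],[1,0,0.086,-0.32,0],[1,0,0.086,-0.42,0],[1,0,0.086,-0.52,0],[1,0,0.086,-0.58,0],[1,0,0.086,-0.6,0]]]}}

```text
time: 25.98
eef_pos: [0.5421, 0.2674, 0.0948]
ee_rot: [0.565, 0.825, 0.001, 0.001]
ft_force: [0.2, 0.9, -1.2]
finger_gap: 0.0215
```

Run:
```python
from ft import *
ft(2)
d=cams.camera('side')[:,:,::-1];e=cams.camera('scene')[:,:,::-1];g=cams.camera('wrist')[:,:,::-1]
a=cv2.resize(d[110:230,210:360],(400,300),interpolation=cv2.INTER_CUBIC);b=cv2.resize(e[90:190,320:450],(400,300),interpolation=cv2.INTER_CUBIC)
cv2.imwrite('pics/v8.png',np.hstack([np.vstack([a,b]),cv2.resize(g[100:400,220:420],(400,600))]))
```

```text
26.025 [0.54221 0.26735 0.09505] [-0.23  0.35 -2.29 -0.01 -0.01 -0.01]
```

View pics/v8.png

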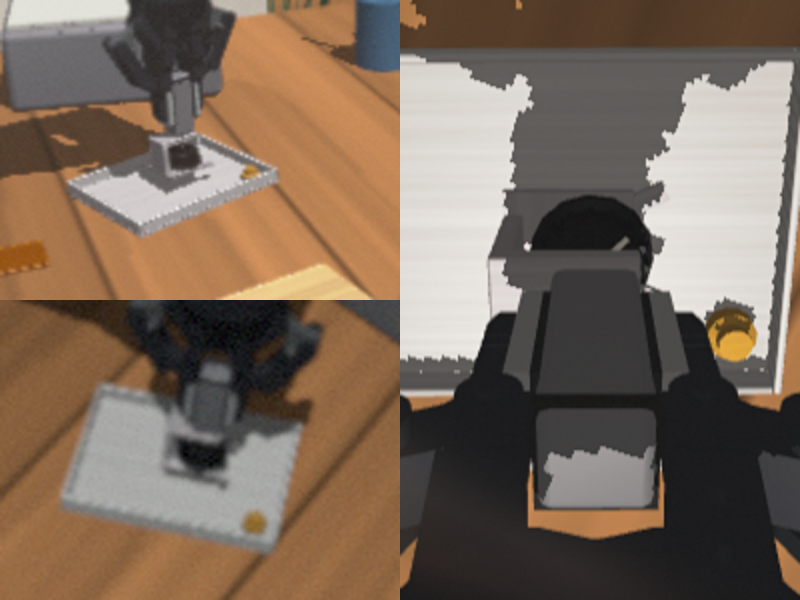

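Puller and knob are over the tray, aligned and clear of the nut. Lowering by feel.

Request:
{"fn": "send_rows", "kwargs": {"increments": [[[1,0,0,-0.015,0],[1,0,0,-0.03,0],[1,0,0,-0.045,0],[1,0,0,-0.045,0]]]}}

```text
time: 26.72
eef_pos: [0.5427, 0.2674, 0.0853]
ee_rot: [0.565, 0.825, 0.002, 0.002]
ft_force: [-0.4, 0.5, -1.9]
finger_gap: 0.0214
```

Request:
{"fn": "send_rows", "kwargs": {"increments": [[[1,0,0,-0.004,0],[1,0,0,-0.008,0],[1,0,0,-0.008,0]]]}}

```text
time: 27.1
eef_pos: [0.5426, 0.2674, 0.0832]
ee_rot: [0.565, 0.825, 0.002, 0.002]
ft_force: [-0.0, -0.0, -2.2]
finger_gap: 0.0212
```

Request:
{"fn": "send_rows", "kwargs": {"increments": [[[1,0,0,-0.004,0],[1,0,0,-0.008,0],[1,0,0,-0.008,0]]]}}

```text
time: 27.48
eef_pos: [0.5426, 0.2674, 0.0812]
ee_rot: [0.565, 0.825, 0.002, 0.002]
ft_force: [0.3, -0.3, -1.3]
finger_gap: 0.0216
```

Request:
{"fn": "send_rows", "kwargs": {"increments": [[[1,0,0,-0.003,0],[1,0,0,-0.006,0],[1,0,0,-0.006,0]]]}}

```text
time: 27.85
eef_pos: [0.5426, 0.2674, 0.0796]
ee_rot: [0.565, 0.825, 0.002, 0.002]
ft_force: [0.2, 0.7, -1.4]
finger_gap: 0.0214
```

Request:
{"fn": "send_rows", "kwargs": {"increments": [[[1,0,0,-0.003,0],[1,0,0,-0.003,0]]]}}

```text
time: 28.1
eef_pos: [0.5426, 0.2674, 0.0788]
ee_rot: [0.565, 0.825, 0.001, 0.002]
ft_force: [0.3, 0.6, -1.2]
finger_gap: 0.0215
```

Request:
{"fn": "send_rows", "kwargs": {"increments": [[[1,0,0,-0.003,0],[1,0,0,-0.003,0]]]}}

```text
time: 28.35
eef_pos: [0.5426, 0.2674, 0.078]
ee_rot: [0.565, 0.825, 0.002, 0.002]
ft_force: [0.3, 0.2, -1.8]
finger_gap: 0.0216
```

Request:
{"fn": "send_rows", "kwargs": {"increments": [[[1,0,0,-0.002,0],[1,0,0,-0.002,0]]]}}

```text
time: 28.6
eef_pos: [0.5427, 0.2674, 0.078]
ee_rot: [0.565, 0.825, 0.002, 0.002]
ft_force: [-3.3, -0.7, 5.5]
finger_gap: 0.0212
```

Request:
{"fn": "send_rows", "kwargs": {"increments": [[[1,0,0,-0.002,0],[1,0,0,-0.002,0]]]}}

```text
time: 28.85
eef_pos: [0.5427, 0.2674, 0.078]
ee_rot: [0.565, 0.825, 0.002, 0.002]
ft_force: [-3.5, -2.5, 5.7]
finger_gap: 0.0215
```

Request:
{"fn": "send_rows", "kwargs": {"increments": [[[1,0,0,-0.002,0],[1,0,0,-0.002,0]]]}}

```text
time: 29.1
eef_pos: [0.5427, 0.2675, 0.078]
ee_rot: [0.565, 0.825, 0.002, 0.002]
ft_force: [-3.5, -1.5, 6.0]
finger_gap: 0.0215
```

Foot touches the floor at TCP z=0.078. Raise 0.6 mm and back the fork out along its own axis.

Request:
{"fn": "send_rows", "kwargs": {"increments": [[[1,0,0,0.003,0],[1,0,0,0.003,0],[1,0,0,0.003,0]]]}}

```text
time: 29.48
eef_pos: [0.5426, 0.2674, 0.0786]
ee_rot: [0.565, 0.825, 0.002, 0.002]
ft_force: [-0.5, -0.2, -1.3]
finger_gap: 0.0212
```

Request:
{"fn": "send_rows", "kwargs": {"increments": [[[1,-0.009,-0.0035,0,0],[1,-0.022,-0.0086,0,0],[1,-0.041,-0.016,0,0],[1,-0.06,-0.0233,0,0],[1,-0.08,-0.0311,0,0],[1,-0.1,-0.0389,0,0],[1,-0.112,-0.0436,0,0],[1,-0.112,-0.0436,0,0]]]}}

```text
time: 30.48
eef_pos: [0.5145, 0.2565, 0.0787]
ee_rot: [0.565, 0.825, 0.002, 0.002]
ft_force: [0.6, 0.1, -0.7]
finger_gap: 0.0213
```

```bash
python3 ft.py
```

```text
30.625 [0.51476 0.25658 0.07859] [ 0.01  0.1  -1.18  0.01  0.01 -0.  ]
```

Request:
{"fn": "send_rows", "kwargs": {"increments": [[[1,-0.015,-0.006,0,0],[1,-0.03,-0.012,0,0],[1,-0.05,-0.0195,0,0],[1,-0.067,-0.026,0,0],[1,-0.067,-0.026,0,0]]]}}

```text
time: 31.3
eef_pos: [0.4977, 0.25, 0.0786]
ee_rot: [0.565, 0.825, 0.002, 0.002]
ft_force: [0.2, 0.9, -1.5]
finger_gap: 0.0213
```

Run:
```python
from ft import *
np.set_printoptions(precision=4,suppress=True)
ft(2)
for n in('wrist','side','scene'):
    m,im=snap(n,n+'9');h=cv2.cvtColor(im,cv2.COLOR_BGR2HSV)
    p=proj(m,[.5426,.2674,.023]);b=(im.max(2)<58).astype(np.uint8)
    k,l,s,c=cv2.connectedComponentsWithStats(b)
    print(n,p.round(1))
    for i in range(1,k):
        if s[i,4]>25 and np.linalg.norm(c[i]-p)<50:print('  ',s[i],c[i].round(1),onplane(m,*c[i],.015))
```

```text
31.35 [0.498  0.2501 0.0787] [ 0.08  0.48 -1.93 -0.03 -0.02 -0.01]
wrist [397.4 237.2]
   [ 363  198   63   57 1218] [390.1 216.9] [0.5362 0.2751 0.015 ]
side [277.8 174.3]
   [ 236   99   43   71 1361] [256.  129.7] [0.5688 0.6308 0.015 ]
   [273 175  11   9  42] [276.6 179.1] [0.5365 0.2584 0.015 ]
scene [385.7 141.7]
   [378 139  14  13 132] [384.2 145. ] [0.5423 0.2633 0.015 ]
```

Request:
{"fn": "send_rows", "kwargs": {"increments": [[[1,-0.008,-0.003,0,0],[1,-0.015,-0.006,0,0],[1,-0.015,-0.006,0.01,0],[1,-0.015,-0.006,0.03,0],[1,-0.015,-0.006,0.06,0],[1,-0.015,-0.006,0.09,0],[1,-0.015,-0.006,0.12,0],[1,-0.015,-0.006,0.12,0]]]}}

```text
time: 32.55
eef_pos: [0.4946, 0.2487, 0.1093]
ee_rot: [0.565, 0.825, 0.002, 0.002]
ft_force: [0.6, -0.3, -1.7]
finger_gap: 0.021
```

Run:
```python
from ft import *
np.set_printoptions(precision=4,suppress=True)
ft(2)
for n in('wrist','side','scene'):
    m,im=snap(n,n+'10')
    p=proj(m,[.5426,.2674,.023]);b=(im.max(2)<58).astype(np.uint8)
    k,l,s,c=cv2.connectedComponentsWithStats(b)
    for i in range(1,k):
        if s[i,4]>25 and np.linalg.norm(c[i]-p)<50:print(n,s[i],c[i].round(1),onplane(m,*c[i],.015))
```

```text
32.6 [0.4944 0.2486 0.1088] [ 0.61 -0.1  -1.54 -0.02 -0.    0.  ]
wrist [363 184  55  54 958] [386.9 202.2] [0.5368 0.2743 0.015 ]
side [272 176  12   6  31] [277.1 179.4] [0.5371 0.2562 0.015 ]
scene [378 139  14  13 132] [384.2 145. ] [0.5423 0.2633 0.015 ]
```

The knob stayed put (identical scene blob at (384,145)). Returning the puller to its block.

Request:
{"fn": "send_rows", "kwargs": {"increments": [[[1,0,0,0.15,0],[1,0,0,0.35,0],[1,0,0,0.5,0],[1,0.04,-0.1,0.5,-0.05],[1,0.08,-0.3,0.5,-0.12],[1,0.12,-0.5,0.5,-0.2],[1,0.16,-0.7,0.5,-0.28],[1,0.18,-0.8,0.5,-0.338]]]}}

```text
time: 33.8
eef_pos: [0.5394, 0.0463, 0.233]
ee_rot: [0.67, 0.742, 0.001, 0.002]
ft_force: [-0.2, 1.1, -1.0]
finger_gap: 0.0211
```

```bash
python3 ft.py
```

```text
33.95 [0.53927 0.04771 0.23298] [ 0.09  0.05 -1.92 -0.03  0.   -0.01]
```

Request:
{"fn": "send_rows", "kwargs": {"increments": [[[1,0.03,-0.15,0,0],[1,0.046,-0.242,0,0],[1,0.046,-0.242,-0.1,0],[1,0.046,-0.242,-0.22,0],[1,0.046,-0.242,-0.34,0],[1,0.046,-0.242,-0.44,0],[1,0.046,-0.242,-0.52,0],[1,0.046,-0.242,-0.52,0]]]}}

```text
time: 35.0
eef_pos: [0.5499, -0.0108, 0.1018]
ee_rot: [0.668, 0.744, 0.0, 0.0]
ft_force: [0.5, -0.7, -1.2]
finger_gap: 0.0216
```

Request:
{"fn": "send_rows", "kwargs": {"increments": [[[1,0,0,-0.005,0],[1,0,0,-0.01,0],[1,0,0,-0.01,0]]]}}

```text
time: 35.38
eef_pos: [0.5501, -0.0108, 0.0998]
ee_rot: [0.668, 0.744, 0.001, 0.001]
ft_force: [-1.1, -0.1, -0.5]
finger_gap: 0.0214
```

Request:
{"fn": "send_rows", "kwargs": {"increments": [[[1,0,0,-0.004,0],[1,0,0,-0.01,0],[1,0,0,-0.01,0]]]}}

```text
time: 35.75
eef_pos: [0.55, -0.0108, 0.0971]
ee_rot: [0.668, 0.744, 0.0, 0.001]
ft_force: [0.6, 0.5, -1.2]
finger_gap: 0.0214
```

Request:
{"fn": "send_rows", "kwargs": {"increments": [[[1,0,0,-0.004,0],[1,0,0,-0.004,0]]]}}

```text
time: 36.0
eef_pos: [0.55, -0.0108, 0.096]
ee_rot: [0.668, 0.744, 0.0, 0.001]
ft_force: [0.3, -0.8, -1.7]
finger_gap: 0.0214
```

Request:
{"fn": "send_rows", "kwargs": {"increments": [[[1,0,0,-0.003,0],[1,0,0,-0.003,0]]]}}

```text
time: 36.25
eef_pos: [0.5501, -0.0108, 0.0956]
ee_rot: [0.668, 0.744, 0.001, 0.001]
ft_force: [-1.6, -0.2, 4.0]
finger_gap: 0.0214
```

Seated on the block at the original height. Release slowly, then retreat upward.

Request:
{"fn": "send_rows", "kwargs": {"increments": [[[0.6,0,0,0.001,0],[0.4,0,0,0.001,0],[0.2,0,0,0.001,0],[0,0,0,0.001,0],[0,0,0,0.001,0],[0,0,0,0.001,0],[0,0,0,0.001,0]]]}}

```text
time: 37.12
eef_pos: [0.5501, -0.0108, 0.0959]
ee_rot: [0.668, 0.744, 0.001, 0.001]
ft_force: [-0.7, -0.1, -0.5]
finger_gap: 0.0853
```

Request:
{"fn": "send_rows", "kwargs": {"increments": [[[0,0,0,0.05,0],[0,0,0,0.15,0],[0,0,0,0.3,0],[0,0,0,0.45,0],[0,0,0,0.6,0],[0,0,0,0.6,0],[0,0,0,0.6,0],[0,0,0,0.6,0]]]}}

```text
time: 38.12
eef_pos: [0.5498, -0.0108, 0.245]
ee_rot: [0.668, 0.744, 0.0, 0.0]
ft_force: [-0.0, -0.2, -0.1]
finger_gap: 0.0853
```

Run:
```python
from ft import *
import pickle
np.set_printoptions(precision=4,suppress=True)
ft(2)
m,im=snap('wrist','w11');md,d=snap('side','s11');mc,c=snap('scene','c11')
# handle top in wrist
p=proj(m,[.5495,-.0115,.118]).astype(int);mk=np.zeros((402,642),np.uint8);print(p,im[p[1],p[0]])
f=im.copy();cv2.floodFill(f,mk,(int(p[0]),int(p[1])),0,(22,)*3,(22,)*3,4|cv2.FLOODFILL_FIXED_RANGE|cv2.FLOODFILL_MASK_ONLY|255<<8)
q=np.argwhere(mk[1:-1,1:-1])[:,::-1];r=cv2.minAreaRect(q.astype(np.float32));print(len(q),r,onplane(m,*r[0],.118))
for n,a,b,(x0,y0,x1,y1) in(('side','side0','s11',(285,175,360,255)),('scene','scene0','c11',(285,190,360,260))):
    A,B=[cv2.imread(f'pics/{z}.png') for z in(a,b)];D=cv2.absdiff(A,B).max(2)[y0:y1,x0:x1];t=cv2.matchTemplate(B[y0-8:y1+8,x0-8:x1+8],A[y0:y1,x0:x1],cv2.TM_CCOEFF_NORMED);print(n,'shift',np.array(cv2.minMaxLoc(t)[3])-8,'corr',t.max(),'changed px',(D>40).sum())
for n,M,I in(('side',md,d),('scene',mc,c)):
    p=proj(M,[.5426,.2674,.015]);b=(I.max(2)<58).astype(np.uint8);k,l,s,cc=cv2.connectedComponentsWithStats(b)
    for i in range(1,k):
        if s[i,4]>25 and np.linalg.norm(cc[i]-p)<25:print(n,s[i],cc[i].round(1),onplane(M,*cc[i],.015))
```

```text
38.175 [ 0.5498 -0.0108  0.245 ] [ 0.15  0.08  0.29  0.02 -0.02  0.03]
[315 200] [148 150 154]
502 ((318.0, 198.5), (21.0, 22.0), 90.0) [ 0.5509 -0.0101  0.118 ]
side shift [0 0] corr 0.9536279 changed px 202
scene shift [1 0] corr 0.96098924 changed px 72
side [272 176  13   7  46] [276.9 179.7] [0.5364 0.2552 0.015 ]
scene [377 139  15  13 144] [383.7 144.8] [0.5411 0.2631 0.015 ]
```

Puller matches its start pose (view shift ≤1 px, handle top within 3 mm). The knob's two-view discrepancy matches the tray's own, so it is standing on the floor. Handing in.

```bash
python3 -c "
from workcell import env
print(env.hand_in())"
```

```text
the job is handed in; nothing more can be done
None
```

I pulled the knob off its shaft, left it in the parts tray, put the puller back on its block and handed the job in at about 38 s. The hand-in gives no verdict.

- **Pull:** I slid the fork in about 0.7 mm above the panel until the neck reached the end of the slot, with about 4 N of push. The pull read about 11 N just before the knob popped off. Contacts I read with the panel and tray floor stayed under about 10 N.
- **Knob:** It rode on the fork to the tray, and the fork then backed out from under it. The dark blob in the scene view did not change as the fork lifted clear, and the scene and side positions agree with a knob standing on the floor near the tray's middle. I had used up my picture views, so I checked this from numbers only and did not confirm upright by eye.
- **Puller:** It stands on its block at the same measured height as at the start. Its handle top is within about 3 mm of the start, and its image moved by at most 1 pixel. The gripper is open about 150 mm above where it let go of the puller, and the force reading is near zero.
- **Disagreements:** My first panel height came out at 60–68 mm, below the possible 72 mm. The touch-down later implied about 72 mm. My handle-top height was also about 3 mm low.

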